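# Start the nursery sound machine and turn it up

### The arm

A 6-joint arm with a two-finger parallel gripper is mounted at the origin on the work surface. World frame = base frame: x ahead of the robot, y to its left, z up, the work surface at z = 0. Lengths are in m, angles in rad, forces in N, time in s.
With the tool pointing down it reaches from about 0.325 to 0.9 m from the base axis. Payload 3.5 kg.
Tool frame: the origin (TCP) lies at the very end of the fingers, on their centre line; the grasp point (between the pads) lies 19 mm behind it (arm.pinch_z is the distance from the TCP to the grasp point, in m); z points along the fingers, y is the line along which they close (so a half turn about z gives the same grasp; the last joint's range is limited). The gripper opens to 85 mm and grips with 20 to 120 N. Pads are 22 mm wide; open, the fingers measure 114 mm over their backs; the gripper's body (76 mm by 85 mm) begins 54 mm behind the grasp point. The pads swing forward as they close: fully open they stand 13 mm farther back than shut.
Start: joints at [1.127, 0.276, -0.026, 1.268, 0, 1.467], TCP at [0.209, 0.589, 0.231] pointing down, gripper open.
Joint ranges: [-3.12, 3.12], [-0.85, 1.88], [-1.08, 1.24], [-1.95, 2.15], [-1.57, 1.53], [-3.14, 3.14]. Speed limits (rad/s): [2.57, 2.57, 3.14, 3.14, 3.14, 3.14].

### API

Orientations are given as a unit quaternion [x, y, z, w].
In Python, from workcell import arm gives the robot as it stands. The module is installed in compiled form; this text tells all that it offers.
- The arm moves only by the tool apply_moves, never from a script. Its argument "plan" is a list of rows, each a list of 7 numbers: the shift along the tool's x, y, z as a fraction of full scale, then the turn, a rotation vector about the tool's x, y, z as a fraction of full scale, then the opening, from -1 (shut) to 1 (fully open). In form: [[x, y, z, wx, wy, wz, hand], ...]. A call has 1 to 12 rows; each row is the pose to reach, as a shift and turn from the pose commanded when the call began, along the tool's axes at that moment, turning the shorter way round; what a row does not reach only later rows make up. Full scale, the value 1, is 20 cm for a shift and 2 pi rad for a turn. A row lasts 1/8 s, in which the tool goes at most 62.5 mm and 10.7 degrees, less where a joint would pass 70% of its speed; a pose out of reach is approached as far as the arm can. A call with a number of a shift or a turn outside -1 to 1 is refused whole. A call with a gripper value outside its range is refused whole. The fingers move at their own pace and stop on an object; "grip_force" is the grip in N (left out, the last holds). Time passes only in rows, so rows that repeat a pose let the fingers close. It gives the time, the measured TCP pose, the force, the opening and the grip force at its end, in the units of the state.
- arm.read_state(): the state, without advancing time (a new reading comes with each control period).
- arm.capture(name): name is "scene" or "side" or "wrist"; returns a dict with "img" (384x512x3 uint8, blue, green, red), "K" (3x3 intrinsics, pixels), "cam_to_world" (4x4, takes a point from camera to world coordinates). Camera axes: x right, y down, z forward; pixel columns grow to the right and rows downward; lengths in m; the calibration is good to about 2 mm. A picture is of the moment at which its call begins. There is no depth.
- arm.hand_in(): hands the job in; it is judged then, once.
Trained networks look in a picture, given as the dict that the camera call returned (one of the last four; its "shot" number tells which), for a name from the list of things; names that differ only in an ending like _2 or _b are one class to them, and where a whole thing is asked for, a point or a joint stands for the part that bears it (a point fixed in the world has none). Each returns a list of dicts, best first, with "score" (0 to 1); they miss things now and then, are a little off and sometimes report something else, mostly with a low value. They report only what shows in the picture. A call takes as long as a camera call. They do not tell look-alikes from the thing itself.
- arm.look_for(picture, label): "at" ([row, column] in pixels, amid what is visible of it).
- arm.outline_of(picture, label): "pixels" (384x512 bool, what is visible of it) and "at" ([row, column] in pixels, amid what is visible of it).
The state is a dict: "time_s": time; "joints": joint angles; "qd": joint speeds; "joint_torque": joint torques, N m; "ee_pos": TCP position; "orientation": TCP orientation; "wrist_force": force on the tool from outside, world axes, zero at the start; "torque": the same for the moment, N m; "gripper_width": finger opening in m; "gripper_force": force on a finger pad.
Only numpy, scipy, OpenCV 4.12 (cv2) and the standard library are available. Lean on these libraries where they do the work, as an engineer would, in place of code of your own. Each camera call takes 0.05 s, during which the arm holds its last target. There are 200 camera calls.

### The job

Start the sound machine on the changing top for nap time: with the fingertips, gently press its round power key fully down and keep it down for at least two seconds, let it come up, then press the plus key (louder) fully down and let that come up too. Leave the minus key unpressed, do not shove, tip or lift the machine, and leave everything else on the top where it stands. Withdraw when you are done.

Things in the scene. Friction and masses are not known exactly. Their poses are not given: they have to be found in the camera images.
- machine: the sound machine: a loose sand-coloured rounded block on rubber feet, about 0.65 kg, 150 mm (x) by 184 mm (y), flat deck 58 mm high. Origin: centre of its underside; z up; own -x is the front (perforated loudspeaker face, row of three keys on the deck 52 mm in front of the origin: minus at y +55 mm, power at y 0, plus at y -55 mm). Stands within 0.6 rad of facing the robot.
- dome_top (a point): top of the milky night-light dome, 72 mm across, behind the keys: 32 mm behind the machine's origin, 90 mm above the table.
- power_key_top (a point): centre of the top of the power key: the only round key, 30 mm across, middle of the row; mark: an open circle with a stroke. Warm-grey plastic like the other keys, raised white mark 1 mm high. Top 66 mm above the table, 8 mm proud of the deck; keys 55 mm apart centre to centre.
- plus_key_top (a point): centre of the top of the plus key: rounded square, 28 mm (x) by 30 mm (y), the right-hand end of the row seen from the machine's front (machine -y); mark: a cross. Warm-grey plastic like the other keys, raised white mark 1 mm high. Top 66 mm above the table, 8 mm proud of the deck; keys 55 mm apart centre to centre.
- minus_key_top (a point): centre of the top of the minus key: rounded square, 28 mm by 30 mm, the left-hand end of the row (machine +y); mark: a single bar. Must not be pressed. Warm-grey plastic like the other keys, raised white mark 1 mm high. Top 66 mm above the table, 8 mm proud of the deck; keys 55 mm apart centre to centre.
- power_key (a joint): travel of the power key in m: 0 = up, 0.005 = fully down; it moves straight down, needs about 1.6 N to start and 5.6 N at the bottom, and springs back up by itself when let go. More than 0.003 counts as pressed, less than 0.001 as up.
- plus_key (a joint): travel of the plus key in m: 0 = up, 0.005 = fully down; it moves straight down, needs about 1.6 N to start and 5.6 N at the bottom, and springs back up by itself when let go. More than 0.003 counts as pressed, less than 0.001 as up.
- minus_key (a joint): travel of the minus key in m: 0 = up, 0.005 = fully down; it moves straight down, needs about 1.6 N to start and 5.6 N at the bottom, and springs back up by itself when let go. More than 0.003 counts as pressed, less than 0.001 as up.
- cream_jar: Loose bystander, to be left alone: closed plastic cream jar with twist cap, 70 mm across, 50 mm high; origin at the centre of its underside, z up.
- baby_bottle: Loose bystander, to be left alone: upright glass baby bottle with cap, 58 mm across, 154 mm high; origin at the centre of its underside, z up.
- pacifier: Loose bystander, to be left alone: red silicone pacifier standing on its button, nipple up, 44 mm across, 42 mm high; origin at the centre of its underside, z up.
- rattle: Loose bystander, to be left alone: wooden ring rattle with three drum beads, lying flat, 98 mm across, 22 mm high; origin at the centre of its underside.
- hairbrush: Loose bystander, to be left alone: wooden baby hairbrush lying bristles down behind the machine, 143 mm long (its x), 36 mm wide, 28 mm high; origin on its underside near the middle.
- monitor: Loose bystander, to be left alone: baby-monitor handset lying flat, screen up, 78 mm (x) by 142 mm (y), 20 mm thick, with a round key of its own, 22 mm across, that must not be pressed; origin at the centre of its underside.
Not all that is in view belongs to the job. What is shaped like the machine but turquoise is not meant.

How it is judged:
On the way, in this order (a step that is already met when the one before it is completed fails the run):
1. the power key is held down by the fingers for two seconds (value of joint power_key above 0.003 m and contact force between the fingers and machine above 0.5 N), for 2 s.
2. the power key is let up (value of joint power_key below 0.001 m), for 0.05 s.
3. the plus key is pressed down by the fingers (value of joint plus_key above 0.003 m and contact force between the fingers and machine above 0.5 N and value of joint power_key below 0.001 m), for 0.05 s.
At the end, for the whole second after the job is handed in: All three keys are up again (less than 1 mm down); the machine stands flat and still within 20 mm of where it was; every bystander is within 15 mm of where it was (value of joint each of power_key, plus_key, minus_key below 0.001 m and distance of machine from where it was at the start of the episode below 0.02 m and angle between machine's own z axis and vertical below 0.05 rad and linear speed of machine below 0.01 m/s and distance of each of cream_jar, baby_bottle, pacifier, rattle, hairbrush, monitor from where it was at the start of the episode below 0.015 m); the robot touches nothing.
It fails at once if the minus key is pressed (more than 2 mm) (value of joint minus_key above 0.002 m).
It fails at once if the machine is pushed with more than 30 N (contact force between any of the fingers, the arm and machine above 30 N).
It fails at once if the machine is lifted more than 10 mm, tipped, or shoved more than 20 mm (height (world z) of machine above 0.01 m or angle between machine's own z axis and vertical above 0.12 rad or distance of machine from where it was at the start of the episode above 0.02 m).
It fails at once if the baby-monitor handset is pressed (more than 3 N) (contact force between any of the fingers, the arm and monitor above 3 N).
It fails at once if a bystander is moved more than 15 mm (distance of any of cream_jar, baby_bottle, pacifier, rattle, hairbrush, monitor from where it was at the start of the episode above 0.015 m).
It also fails if it takes over 40 s, if anything falls off the work surface, if the arm or the gripper's body presses on something with over 40 N, if the wrist force passes 120 N, or if a joint passes its speed limit or range.

## Working session

There is one attempt and no reset: what is moved stays moved. The work goes in short steps, Python scripts to look and compute and a tool call to move; the robot and the scene stay as the last step left them, time stands still between calls to the robot, and variables do not carry over. Pictures are saved under pics/ and viewed, at most 10 in all, crops included, and the job is handed in when it is done.

Besides the shell and the picture viewer there is one more tool, called after "Call:" as a command line: name --pt "numbers of a row" for each row, then --argument value for the rest. apply_moves: Moves the arm, as the interface text tells. Shift numbers are shares of 20 cm and turn numbers shares of 2 pi rad, none past 1 either way. Its arguments: {"type":"object","properties":{"plan":{"type":"array"},"grip_force":{"type":"number"}},"required":["plan"]}

```bash
mkdir -p pics; cat > h.py <<'E'
import numpy as np,cv2
from workcell import arm
L=["machine","dome_top","power_key_top","plus_key_top","minus_key_top"]
def ray(c,at):
    K=c["K"];T=c["cam_to_world"];d=T[:3,:3]@np.linalg.inv(K)@[at[1],at[0],1];return T[:3,3],d/np.linalg.norm(d)
def atz(c,at,z):
    o,d=ray(c,at);return o+d*(z-o[2])/d[2]
def tri(rs):
    A=0;b=0
    for o,d in rs:
        P=np.eye(3)-np.outer(d,d);A=A+P;b=b+P@o
    x=np.linalg.solve(A,b);return x,[np.linalg.norm((np.eye(3)-np.outer(d,d))@(x-o)) for o,d in rs]
E
python3 - <<'E'
from h import *
ims=[]
for n in ["scene","side"]:
    c=arm.capture(n);ims.append(c["img"]);cv2.imwrite(f"pics/{n}0.png",c["img"])
    for l in L:
        z=dict(machine=.03,dome_top=.09).get(l,.066)
        for r in arm.look_for(c,l)[:3]: print(n,l,np.round(r["at"]),round(r["score"],2),atz(c,r["at"],z).round(3))
print(arm.read_state())
E
```

```text
scene machine [130. 264.] 0.88 [0.272 0.218 0.03 ]
scene machine [208. 280.] 0.71 [ 0.542 -0.086  0.03 ]
scene machine [199. 144.] 0.68 [ 0.24  -0.272  0.03 ]
scene dome_top [201. 141.] 0.62 [ 0.305 -0.324  0.09 ]
scene dome_top [211. 275.] 0.61 [ 0.578 -0.163  0.09 ]
scene dome_top [130. 260.] 0.61 [0.326 0.121 0.09 ]
scene power_key_top [205. 131.] 0.42 [ 0.274 -0.333  0.066]
scene power_key_top [126. 252.] 0.38 [0.264 0.164 0.066]
scene plus_key_top [208. 148.] 0.68 [ 0.314 -0.315  0.066]
scene plus_key_top [134. 256.] 0.49 [0.304 0.127 0.066]
scene plus_key_top [196. 247.] 0.46 [ 0.474 -0.135  0.066]
scene minus_key_top [157. 272.] 0.46 [0.42  0.049 0.066]
scene minus_key_top [118. 244.] 0.42 [0.21  0.192 0.066]
side machine [327. 296.] 0.84 [0.279 0.222 0.03 ]
side machine [201. 237.] 0.8 [ 0.546 -0.094  0.03 ]
side machine [180. 347.] 0.6 [ 0.246 -0.288  0.03 ]
side dome_top [201. 238.] 0.85 [ 0.528 -0.052  0.09 ]
side dome_top [326. 297.] 0.84 [0.277 0.242 0.09 ]
side dome_top [178. 345.] 0.67 [ 0.252 -0.236  0.09 ]
side power_key_top [160. 346.] 0.62 [ 0.263 -0.337  0.066]
si
[... 363 characters left out ...]
s': array([ 1.12660268e+00,  2.76387309e-01, -2.63246815e-02,  1.26801172e+00,
        3.10126455e-06,  1.46741463e+00]), 'qd': array([ 4.37283084e-04, -1.80079846e-03,  1.38057191e-04, -1.15521364e-03,
       -6.90519248e-04,  3.05877410e-08]), 'joint_torque': array([ 1.08312306e-04, -4.45170665e+01,  2.95370740e+01,  1.32909579e-03,
       -3.56857515e-05,  3.16145275e-06]), 'ee_pos': array([0.20891948, 0.58908235, 0.23135674]), 'orientation': array([1.69582458e-01, 9.85516001e-01, 3.53769075e-05, 8.32463644e-06]), 'wrist_force': array([-0.05871221, -0.76168693,  0.70703339]), 'torque': array([0.00079186, 0.01503752, 0.03933133]), 'gripper_force': 0.0, 'gripper_width': 0.08529316382453708}
```

View pics/scene0.png

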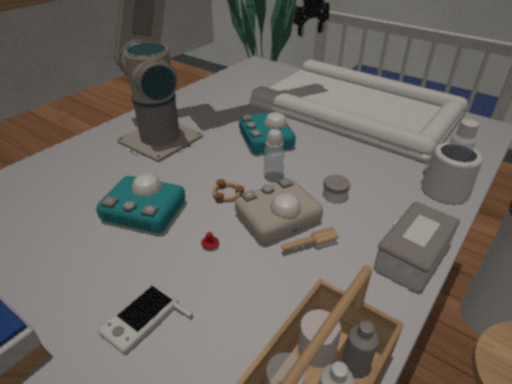

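View pics/side0.png

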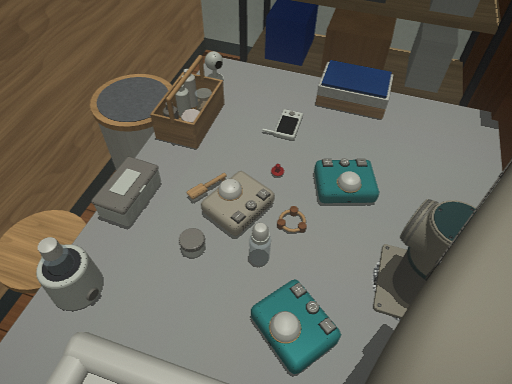

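The sand machine is at scene (280,208) and side (237,201). The turquoise ones, at scene (142,203) and (266,131), are decoys. Next I'll confirm this in a crop and triangulate.

```bash
python3 - <<'E'
from h import *
a=cv2.imread("pics/scene0.png")[120:260,195:355];b=cv2.imread("pics/side0.png")[160:270,180:320]
a=cv2.resize(a,(480,420),interpolation=cv2.INTER_CUBIC)
b=cv2.resize(b,(535,420),interpolation=cv2.INTER_CUBIC)
b=cv2.resize(b,(310,420*310//535)); b=cv2.copyMakeBorder(b,0,420-b.shape[0],0,0,0)
cv2.imwrite("pics/crop.png",np.hstack([a,b]))
cs=arm.capture("scene");cd=arm.capture("side")
pr={"minus?":([183,286],[217,238]),"power":([188,268],[205,251]),"plus?":([196,249],[195,264]),"dome":([195,288],[180,229])}
for k,(s,d) in pr.items():
    x,e=tri([ray(cs,s),ray(cd,d)]);print(k,x.round(3),np.round(e,4))
for l in ["cream_jar","baby_bottle","pacifier","rattle","hairbrush","monitor"]:
    z=dict(baby_bottle=.07).get(l,.015)
    for c in (cs,cd):
        r=arm.look_for(c,l)
        if r: print(l,np.round(r[0]["at"]),round(r[0]["score"],2),atz(c,r[0]["at"],z).round(3))
E
```

```text
minus? [ 0.516 -0.021  0.058] [0. 0.]
power [ 0.494 -0.071  0.061] [0.0002 0.0002]
plus? [ 0.471 -0.123  0.056] [0.0003 0.0003]
dome [ 0.576 -0.108  0.101] [0.0009 0.0009]
cream_jar [190. 331.] 0.89 [0.603 0.077 0.015]
cream_jar [241. 191.] 0.97 [0.624 0.071 0.015]
baby_bottle [157. 272.] 0.7 [0.425 0.044 0.07 ]
baby_bottle [245. 258.] 0.69 [0.432 0.055 0.07 ]
pacifier [240. 212.] 0.47 [ 0.471 -0.267  0.015]
pacifier [171. 279.] 0.58 [ 0.465 -0.267  0.015]
rattle [192. 224.] 0.7 [ 0.372 -0.108  0.015]
rattle [221. 296.] 0.85 [ 0.361 -0.09   0.015]
hairbrush [239. 320.] 0.8 [ 0.674 -0.111  0.015]
hairbrush [187. 202.] 0.61 [ 0.676 -0.123  0.015]
monitor [319. 135.] 0.91 [ 0.498 -0.519  0.015]
monitor [123. 288.] 0.64 [ 0.5   -0.505  0.015]
```

View pics/crop.png

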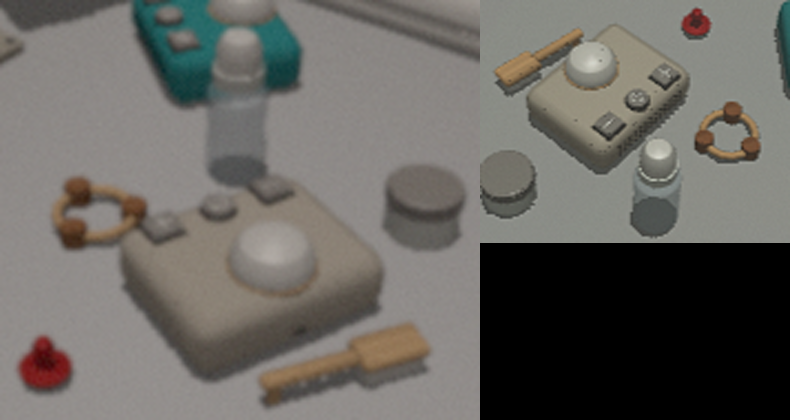

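The crop shows the minus bar at the end nearest the bottle, the power circle in the middle, and the plus cross at the end nearest the pacifier. The yaw is about -0.41. I'll move to a hover above the machine with the fingers shut.

Call:
apply_moves --pt "-0.815 -0.878 0 0 0 0 -1" --pt "-0.815 -0.878 0 0 0 0 -1" --pt "-0.815 -0.878 0 0 0 0 -1" --pt "-0.815 -0.878 0 0 0 0 -1" --pt "-0.815 -0.878 0 0 0 0 -1"

```text
time_s: 1.92
ee_pos: [0.3046, 0.3664, 0.2314]
orientation: [0.172, 0.985, -0.0, 0.0]
wrist_force: [-1.0, 0.7, 0.3]
gripper_width: 0.0001
gripper_force: 0.0
```

Call:
apply_moves --pt "-0.815 -0.878 0 0 0 0 -1" --pt "-0.815 -0.878 0 0 0 0 -1" --pt "-0.815 -0.878 0 0 0 0 -1" --pt "-0.815 -0.878 0 0 0 0 -1" --pt "-0.815 -0.878 0 0 0 0 -1"

```text
time_s: 2.55
ee_pos: [0.4005, 0.1473, 0.2317]
orientation: [0.172, 0.985, 0.0, 0.001]
wrist_force: [-0.1, -0.1, 0.7]
gripper_width: -0.0
gripper_force: 0.0
```

Call:
apply_moves --pt "-0.815 -0.878 0 0 0 0.0115 -1" --pt "-0.815 -0.878 0 0 0 0.0115 -1" --pt "-0.815 -0.878 0 0 0 0.0115 -1" --pt "-0.815 -0.878 0 0 0 0.0115 -1" --pt "-0.815 -0.878 0 0 0 0.0115 -1" --pt "-0.815 -0.878 0 0 0 0.0115 -1"

```text
time_s: 3.3
ee_pos: [0.4937, -0.0694, 0.231]
orientation: [0.204, 0.979, 0.0, -0.001]
wrist_force: [0.3, 0.1, 0.2]
gripper_width: 0.0004
gripper_force: 0.0
```

```bash
python3 - <<'E'
from h import *
c=arm.capture("wrist");cv2.imwrite("pics/w1.png",c["img"]);print(c["cam_to_world"].round(3))
np.savez("w1.npz",K=c["K"],cam_to_world=c["cam_to_world"])
for l in L:
    z=dict(machine=.03,dome_top=.09).get(l,.066)
    for r in arm.look_for(c,l)[:2]: print(l,np.round(r["at"],1),round(r["score"],2),atz(c,r["at"],z).round(4))
s=arm.read_state();print(s["time_s"],s["ee_pos"],s["orientation"],s["wrist_force"],s["gripper_width"])
E
```

```text
[[ 0.4    0.886  0.235  0.435]
 [ 0.916 -0.387 -0.103 -0.042]
 [-0.     0.257 -0.967  0.374]
 [ 0.     0.     0.     1.   ]]
machine [43.  25.4] 0.58 [ 0.301  -0.2228  0.03  ]
dome_top [194.9 249.5] 0.94 [ 0.5091 -0.0798  0.09  ]
dome_top [43.4 25.8] 0.6 [ 0.3246 -0.1913  0.09  ]
power_key_top [168.2 249.5] 0.69 [ 0.4915 -0.0724  0.066 ]
plus_key_top [171.3 194.4] 0.93 [ 0.4735 -0.1212  0.066 ]
minus_key_top [168.9 305.9] 0.96 [ 0.5133 -0.0242  0.066 ]
3.6 [ 0.49343437 -0.06975103  0.23139605] [2.04188273e-01 9.78931634e-01 7.05205403e-05 2.42258299e-05] [ 0.33069755 -0.27480506  0.83295084] 0.00011007550496685397
```

View pics/w1.png

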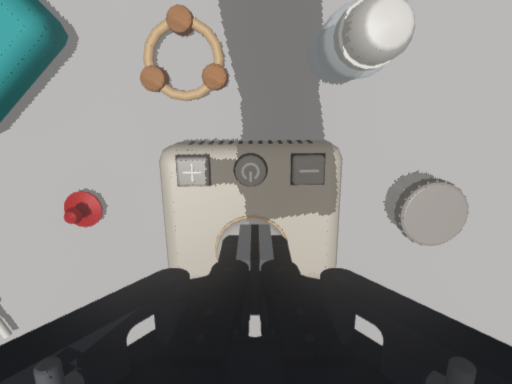

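The wrist view shows plus at (192,171), power at (250,170) and minus at (308,170), and it agrees with the triangulation. Power is at (0.493,-0.072). Next I'll descend to just above the key.

Call:
apply_moves --pt "-0.005 -0.0115 0.25 0 0 0 -1" --pt "-0.005 -0.0115 0.5 0 0 0 -1" --pt "-0.005 -0.0115 0.7 0 0 0 -1" --pt "-0.005 -0.0115 0.78 0 0 0 -1" --pt "-0.005 -0.0115 0.78 0 0 0 -1" --pt "-0.005 -0.0115 0.78 0 0 0 -1"

```text
time_s: 4.35
ee_pos: [0.4954, -0.0738, 0.0771]
orientation: [0.205, 0.979, -0.0, 0.002]
wrist_force: [0.7, -0.3, 1.0]
gripper_width: 0.0002
gripper_force: 0.0
```

```bash
python3 - <<'E'
from h import *
c=arm.capture("wrist");cv2.imwrite("pics/w2.png",c["img"][100:384,100:412])
s=arm.read_state();print(s["time_s"],s["ee_pos"],s["wrist_force"])
E
```

```text
4.4 [ 0.49558348 -0.07387293  0.0772581 ] [-0.46397666  0.0924824  -0.19921372]
```

View pics/w2.png

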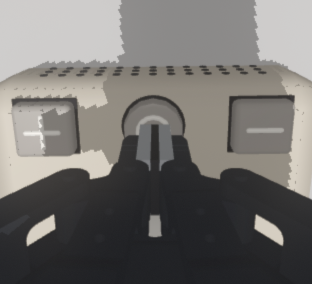

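The tips are centred sideways over the power key but about 3 mm too far back. I'll shift forward and start pressing gently.

Call:
apply_moves --pt "0.016 0 0 0 0 0 -1" --pt "0.016 0 0.03 0 0 0 -1" --pt "0.016 0 0.045 0 0 0 -1" --pt "0.016 0 0.055 0 0 0 -1" --pt "0.016 0 0.06 0 0 0 -1" --pt "0.016 0 0.06 0 0 0 -1"

```text
time_s: 5.15
ee_pos: [0.4905, -0.0721, 0.0634]
orientation: [0.205, 0.979, -0.0, -0.0]
wrist_force: [-2.7, 1.4, 3.7]
gripper_width: 0.0
gripper_force: 1.8
```

Call:
apply_moves --pt "0 0 0.006 0 0 0 -1" --pt "0 0 0.012 0 0 0 -1" --pt "0 0 0.012 0 0 0 -1" --pt "0 0 0.012 0 0 0 -1"

```text
time_s: 5.65
ee_pos: [0.4906, -0.0721, 0.061]
orientation: [0.205, 0.979, -0.0, -0.0]
wrist_force: [-2.7, 1.1, 5.3]
gripper_width: -0.0001
gripper_force: 2.7
```

Call:
apply_moves --pt "0 0 0.005 0 0 0 -1" --pt "0 0 0.006 0 0 0 -1" --pt "0 0 0.006 0 0 0 -1" --pt "0 0 0.006 0 0 0 -1" --pt "0 0 0.006 0 0 0 -1" --pt "0 0 0.006 0 0 0 -1" --pt "0 0 0.006 0 0 0 -1" --pt "0 0 0.006 0 0 0 -1" --pt "0 0 0.006 0 0 0 -1" --pt "0 0 0.006 0 0 0 -1" --pt "0 0 0.006 0 0 0 -1" --pt "0 0 0.006 0 0 0 -1"

```text
time_s: 7.15
ee_pos: [0.4907, -0.0721, 0.0609]
orientation: [0.205, 0.979, -0.0, -0.0]
wrist_force: [-5.8, 0.6, 13.9]
gripper_width: -0.0
gripper_force: 6.7
```

Call:
apply_moves --pt "0 0 0 0 0 0 -1" --pt "0 0 0 0 0 0 -1" --pt "0 0 0 0 0 0 -1" --pt "0 0 0 0 0 0 -1" --pt "0 0 0 0 0 0 -1" --pt "0 0 0 0 0 0 -1" --pt "0 0 0 0 0 0 -1" --pt "0 0 0 0 0 0 -1" --pt "0 0 0 0 0 0 -1" --pt "0 0 0 0 0 0 -1" --pt "0 0 0 0 0 0 -1" --pt "0 0 0 0 0 0 -1"

```text
time_s: 8.65
ee_pos: [0.4906, -0.0721, 0.0609]
orientation: [0.205, 0.979, -0.0, -0.0]
wrist_force: [-5.2, 2.3, 12.8]
gripper_width: -0.0001
gripper_force: 6.7
```

The key bottomed out and was held for 3 s. I'll lift off and go over to plus.

Call:
apply_moves --pt "0 0 -0.05 0 0 0 -1" --pt "0 0 -0.15 0 0 0 -1" --pt "0 0 -0.15 0 0 0 -1" --pt "0 -0.275 -0.15 0 0 0 -1" --pt "0 -0.275 -0.15 0 0 0 -1" --pt "0 -0.275 -0.15 0 0 0 -1" --pt "0 -0.275 -0.1 0 0 0 -1" --pt "0 -0.275 -0.1 0 0 0 -1" --pt "0 -0.275 -0.1 0 0 0 -1"

```text
time_s: 9.78
ee_pos: [0.4686, -0.1219, 0.0793]
orientation: [0.205, 0.979, 0.0, -0.0]
wrist_force: [0.3, 0.2, 0.3]
gripper_width: 0.0004
gripper_force: 0.0
```

```bash
python3 - <<'E'
from h import *
c=arm.capture("wrist");cv2.imwrite("pics/w3.png",c["img"][100:384,100:450])
for l in L[2:]:
    for r in arm.look_for(c,l)[:1]: print(l,np.round(r["at"],1),round(r["score"],2),atz(c,r["at"],.066).round(4))
s=arm.read_state();print(s["time_s"],s["ee_pos"],s["wrist_force"])
E
```

```text
power_key_top [232.4 358.2] 0.92 [ 0.4904 -0.0735  0.066 ]
plus_key_top [217.6 254.1] 0.63 [ 0.4622 -0.1182  0.066 ]
minus_key_top [230.5 468.8] 0.95 [ 0.5116 -0.0224  0.066 ]
9.975 [ 0.46894006 -0.12241021  0.07988237] [0.15723126 0.1438345  0.62296779]
```

View pics/w3.png

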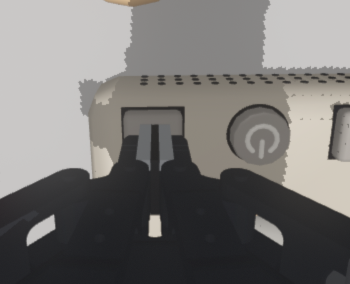

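Tips are over the plus key at crop (153,125), and power is up at crop (259,135). I'll press plus.

Call:
apply_moves --pt "0 -0.008 0.05 0 0 0 -1" --pt "0 -0.008 0.07 0 0 0 -1" --pt "0 -0.008 0.08 0 0 0 -1" --pt "0 -0.008 0.09 0 0 0 -1" --pt "0 -0.008 0.096 0 0 0 -1" --pt "0 -0.008 0.1 0 0 0 -1" --pt "0 -0.008 0.1 0 0 0 -1" --pt "0 -0.008 0.1 0 0 0 -1"

```text
time_s: 10.98
ee_pos: [0.4676, -0.1239, 0.0609]
orientation: [0.205, 0.979, -0.0, -0.0]
wrist_force: [-5.5, 1.0, 12.0]
gripper_width: 0.0002
gripper_force: 6.5
```

The plus key is fully down. I'll withdraw straight up.

Call:
apply_moves --pt "0 0 -0.05 0 0 0 -1" --pt "0 0 -0.15 0 0 0 -1" --pt "0 0 -0.4 0 0 0 -1" --pt "0 0 -0.7 0 0 0 -1" --pt "0 0 -0.9 0 0 0 -1" --pt "0 0 -0.9 0 0 0 -1" --pt "0 0 -0.9 0 0 0 -1" --pt "0 0 -0.9 0 0 0 -1"

```text
time_s: 11.98
ee_pos: [0.4669, -0.1235, 0.2378]
orientation: [0.205, 0.979, 0.0, -0.002]
wrist_force: [0.8, 0.0, -0.1]
gripper_width: -0.0001
gripper_force: 0.0
```

```bash
python3 - <<'E'
from h import *
c=arm.capture("wrist")
for l in L[2:]:
    for r in arm.look_for(c,l)[:1]: print(l,np.round(r["at"],1),round(r["score"],2),atz(c,r["at"],.066).round(4))
s=arm.read_state();print(s["time_s"],s["ee_pos"],s["wrist_force"])
print(arm.hand_in())
E
```

```text
power_key_top [170.  311.4] 0.7 [ 0.4911 -0.0733  0.066 ]
plus_key_top [172.6 257.6] 0.97 [ 0.4727 -0.1217  0.066 ]
minus_key_top [171.3 369.8] 0.56 [ 0.5148 -0.0224  0.066 ]
12.175 [ 0.46743529 -0.12370123  0.23855745] [-0.43827198 -0.46008078  0.0917537 ]
the job is handed in; nothing more can be done
None
```

I held the power key fully down for about 3 s and let it up, then pressed the plus key fully down and released it; the arm is withdrawn, the machine's keys measure within about 2 mm of where they were, and the job is handed in (no verdict was returned).

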